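# Clamp a tube sleeve in a fixture with its eccentric knob

## Task

Lay the loose tube sleeve in the green clamping fixture, flat on the plate between the eccentric disc and the two fence blocks, with its right-hand end butted against the end stop. Then turn the red knob clockwise until the lobe of its disc bears firmly on the sleeve and presses it squarely against both sprung fence blocks, and let go so that it stays clamped. Do not disturb the glue bottle or the roller bearing standing nearby.

Things in the scene. Friction and masses are not known exactly. Their poses are not given: they have to be found in the camera images.
- fixture: fixed clamping fixture, green base plate 12 mm thick, x -105 to +60, y -85 to +85 mm. Origin: on the bench under the middle of a properly clamped sleeve; z up, y along the nest. The clamped sleeve covers x -17 to +17, y -60 to +60, z 12 to 46 mm. With the knob open it has 9 to 15 mm of play in x: lay it in with its centre at about x = -4 mm; the disc then pushes it to the fence.
- fence: two steel fence blocks on one bar, each 26 mm long in y, centred at y = -42 and +42 mm, bearing faces at x = +17 mm of the fixture, 16 mm thick, tops 29 mm above the bench. They give up to 4 mm in +x against springs (3.5 N preload, then 5 N/mm) in a backing bar behind them (x 40 to 52 mm, top 32 mm). Origin and axes as the fixture, moving with the fence.
- end_stop: steel end stop block on the plate, at the right-hand (-y) end of the nest: face at y = -60 mm, covering x -24 to +16 mm, top 32 mm above the bench. Same origin and axes as the fixture.
- cam_knob (a joint): angle of the red eccentric knob, rad: 0 fully open, growing clockwise seen from above, hard stop at 1.6. Starts at 0 to 0.4; the lobe has pushed the sleeve to the fence at about 1.25 and bears firmly (sprung fence pressed back) from about 1.35; 1.4 to 1.5 is a good setting. It stays where it is left (0.08 N m of friction); turning it tight takes up to about 0.5 N m.
- knob_grip (a point): point on the knob's upright axis, in its red wing grip, 67 mm above the bench, at x -59, y -8 mm of the fixture. The wing is a bar 60 mm long, 14 mm thick, 50 to 80 mm above the bench, along this point's x axis (+x, white line: the lobe's side). z up; it turns with the knob: at joint value q its x axis stands 1.95 - q rad counter-clockwise from the fixture's x axis.
- cam_disc: steel eccentric disc under the knob, radius 32 mm, its centre 13 mm from the knob's axis towards the lobe (+x of this frame, yellow line), from 14 to 26 mm above the bench. Origin on the knob's axis, 12 mm above the bench.
- sleeve: loose pale steel tube sleeve, lying, 120 mm long, 34 mm in diameter, about 0.38 kg; origin under its middle on the bench, y along its length, z up. It does not roll. Either end may go to the end stop.
- bottle: small blue glue bottle with a red tip, standing, 36 mm across, 123 mm tall, origin under its middle. To be left alone.
- bearing: tapered roller bearing cone, 68 mm across, 30 mm tall, standing on the bench, origin under its middle. To be left alone.
Not all that is in view belongs to the job. Of the things that look like the sleeve, take the one that is farthest from the robot's base at the start.

How it is judged (in metres and radians):
On the way:
1. the sleeve lies flat in the nest while the knob is still open (below 0.9 rad) (z of sleeve in the frame of fixture between 0.008 and 0.016 m and x of sleeve in the frame of fixture between -0.02 and 0.005 m and y of sleeve in the frame of fixture between -0.004 and 0.025 m and angle between the y axis of sleeve and the y axis of fixture, either way round below 0.2 rad and value of joint cam_knob below 0.9 rad), for 0.2 s.
At the end, for the whole second after the job is handed in: The sleeve lies flat on the plate (within 2.5 mm), square to the fence (within 0.035 rad, centre at -2 to +4.5 mm in the fixture's x), at most 4 mm from the end stop, at rest; the knob, left turned, presses its disc on the sleeve, and the sleeve presses on the fence, with over 5 N each (contact force between cam_disc and sleeve above 5 N and contact force between sleeve and fence above 5 N and z of sleeve in the frame of fixture between 0.01 and 0.0145 m and x of sleeve in the frame of fixture between -0.002 and 0.0045 m and y of sleeve in the frame of fixture between -0.003 and 0.004 m and angle between the y axis of sleeve and the y axis of fixture, either way round below 0.035 rad and angle between sleeve's own z axis and vertical below 0.05 rad and value of joint cam_knob above 1 rad and linear speed of sleeve below 0.02 m/s); the robot touches nothing.
It fails at once if the glue bottle is knocked over or pushed more than 40 mm (angle between bottle's own z axis and vertical above 0.5 rad or distance of bottle from where it was at the start of the episode above 0.04 m).
It fails at once if the roller bearing is pushed more than 40 mm (distance of bearing from where it was at the start of the episode above 0.04 m).
It also fails if it takes over 43 s, if anything falls off the work surface, if the arm or the gripper's body presses on something with over 40 N, if the wrist force passes 120 N, or if a joint passes its speed limit or range.

## Robot

A 6-joint arm with a two-finger parallel gripper is mounted at the origin on a cart in front of the work surface, level with it; the furniture and walls round the work are solid. World frame = base frame: x ahead of the robot, y to its left, z up, the work surface at z = 0. Lengths are in mm, angles in rad, forces in N, time in s.
With the tool pointing down it reaches from about 350 to 1000 mm from the base axis. Payload 7.1 kg.
Tool frame: the origin (TCP) lies at the very end of the fingers, on their centre line; the grasp point (between the pads) lies 19 mm behind it; z points along the fingers, y is the line along which they close (so a half turn about z gives the same grasp; the last joint's range is limited). The gripper opens to 85 mm and grips with 20 to 120 N. Pads are 22 mm wide; open, the fingers measure 114 mm over their backs; the gripper's body (76 mm by 85 mm) begins 54 mm behind the grasp point. The pads swing forward as they close: fully open they stand 13 mm farther back than shut.
Start: joints at [-1.18, 0.423, 1.63, -0, 1.089, -0.019], TCP at [249.032, -573.226, 231.319] pointing down, gripper open.
Joint ranges: [-3, 3], [-0.9, 2.11], [0.09, 2.58], [-1.31, 4.45], [0.11, 2.69], [-2.54, 2.54]. Speed limits (rad/s): [2.39, 2.39, 3.01, 3.14, 3.14, 3.14].

## Interface

Orientations are given as a unit quaternion [x, y, z, w].
In Python, from rig import telemetry, viewer, robot gives the robot as it stands.
- The arm moves only by the shell command python3 -m jog 'ROWS' [FORCE]. ROWS is JSON, a list of rows, each a list of 5 numbers: the opening in per cent of the stroke, from 0 (shut) to 100 (fully open), then the shift along the tool's x, y, z in m, then the turn about the tool's z in rad. A call has 1 to 8 rows; each row is the pose to reach, as a shift and turn from the pose commanded when the call began, along the tool's axes at that moment; what a row does not reach only later rows make up. A row lasts 1/10 s, in which the tool goes at most 50 mm and 8.59 degrees, less where a joint would pass 70% of its speed; a pose out of reach is approached as far as the arm can. A call with a gripper value outside its range is refused whole. The fingers move at their own pace and stop on an object; FORCE is the grip in N (left out, the last holds). Time passes only in rows, so rows that repeat a pose let the fingers close. It gives the time, the measured TCP pose, the force, the opening and the grip force at its end, in the units of the state.
- telemetry.observe(): the state, without advancing time (a new reading comes with each control period).
- viewer.camera(name): name is "side" or "top"; returns the picture (400x640x3 uint8, red, green, blue); there is no depth.
- viewer.camera_params(name): a dict with "fx", "fy", "cx", "cy" (pixels), "D" ([k1, k2, p1, p2, k3] as OpenCV has them; the pictures are not rectified), "eye" and "rotation" of the camera in the world. Camera axes: x right, y down, z forward; pixel columns grow to the right and rows downward; lengths in mm; the calibration is good to about 2 mm. A picture is of the moment at which its call begins. camera_params takes no time and is no camera call.
- robot.finish_job(): hands the job in; it is judged then, once.
The state is a dict: "clock": time; "q": joint angles; "joint_vel": joint speeds; "joint_torque": joint torques, N m; "eef_pos": TCP position; "ee_rot": TCP orientation; "force": force on the tool from outside, world axes, zero at the start; "ft_torque": the same for the moment, N m; "finger_gap": opening from 0.0 (shut) to 1.0 (fully open); "grip_force": force on a finger pad.
Only numpy, scipy, OpenCV 4.12 (cv2) and the standard library are available. Lean on these libraries where they do the work, as an engineer would, in place of code of your own. Each camera call takes 0.05 s, during which the arm holds its last target. There are 200 camera calls.

## Working session

There is one attempt and no reset: what is moved stays moved. The work goes in short steps, Python scripts to look and compute and a shell command to move; the robot and the scene stay as the last step left them, time stands still between calls to the robot, and variables do not carry over. Pictures are saved under pics/ and viewed, at most 10 in all, crops included, and the job is handed in when it is done.

```bash
mkdir -p pics; cat > h.py <<'E'
import numpy as np, cv2
from rig import telemetry, viewer, robot
def P(n):
    p=viewer.camera_params(n); K=np.array([[p['fx'],0,p['cx']],[0,p['fy'],p['cy']],[0,0,1.]])
    return K,np.array(p['D'],float),np.array(p['eye'],float),np.array(p['rotation'],float)
def ray(n,uv,z):
    K,D,e,R=P(n); u=cv2.undistortPoints(np.array(uv,float).reshape(-1,1,2),K,D).reshape(-1,2)
    d=np.c_[u,np.ones(len(u))]@R.T
    z=np.broadcast_to(z,len(u)); return e+d*((z-e[2])/d[:,2])[:,None]
def proj(n,X):
    K,D,e,R=P(n); return cv2.projectPoints(((np.array(X,float)-e)@R).reshape(-1,1,3),np.zeros(3),np.zeros(3),K,D)[0].reshape(-1,2)
def snap(n,f,box=None,s=1):
    im=viewer.camera(n)[:,:,::-1]
    if box: im=im[box[1]:box[3],box[0]:box[2]]
    cv2.imwrite('pics/'+f,cv2.resize(im,None,fx=s,fy=s,interpolation=cv2.INTER_CUBIC))
E
python3 -c "
from h import *
snap('top','t0.png',None,1.25);snap('side','s0.png',None,1.25)
for n in('top','side'):print(P(n))
s=telemetry.observe();print(s)"
```

```text
(array([[387.53584118,   0.        , 324.50402339],
       [  0.        , 387.53584118, 195.12536171],
       [  0.        ,   0.        ,   1.        ]]), array([0.0283408, 0.       , 0.       , 0.       , 0.       ]), array([430.05734242, 115.96380287, 943.87438383]), array([-0.70253543,  0.70904   , -0.02949789,  0.05325525]))
(array([[364.42605844,   0.        , 316.77261375],
       [  0.        , 364.42605844, 195.34074619],
       [  0.        ,   0.        ,   1.        ]]), array([-0.08323971,  0.        ,  0.        ,  0.        ,  0.        ]), array([223.14933162, 861.28370371, 416.80317548]), array([-0.18347775,  0.82206877, -0.52568691,  0.11913071]))
{'clock': 0.1, 'q': array([-1.18000225e+00,  4.23794098e-01,  1.63062701e+00, -2.53939615e-05,
        1.08856308e+00, -1.89945030e-02]), 'joint_vel': array([ 1.29491886e-03, -1.50674226e-03, -9.97867411e-04,  1.62562357e-03,
       -6.97748164e-04, -8.80771454e-05]), 'joint_torque': array([ 4.43058289e-04, -5.58424044e+01, -2.82443690e+01,  3.82126314e-05,
        2.97828752e-03, -2.62210136e-05]), 'eef_pos': array([ 248.84194896, -572.78739034,  230.59959928]), 'ee_rot': array([ 9.79081061e-01,  2.03469388e-01, -1.39651058e-04, -6.81704116e-04]), 'force': array([-0.16801251, -0.06633984, -0.65761717]), 'ft_torque': array([-0.01033405, -0.03109021, -0.05461486]), 'grip_force': 0.0, 'finger_gap': 0.9987636399270481}
```

View pics/t0.png

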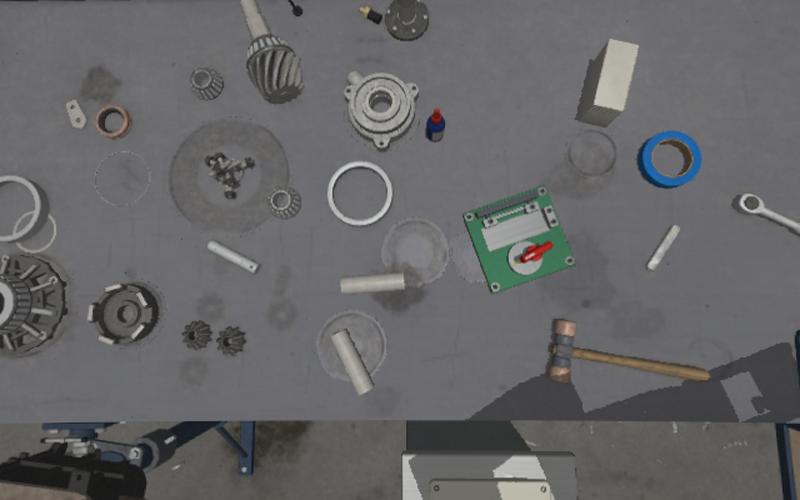

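View pics/s0.png

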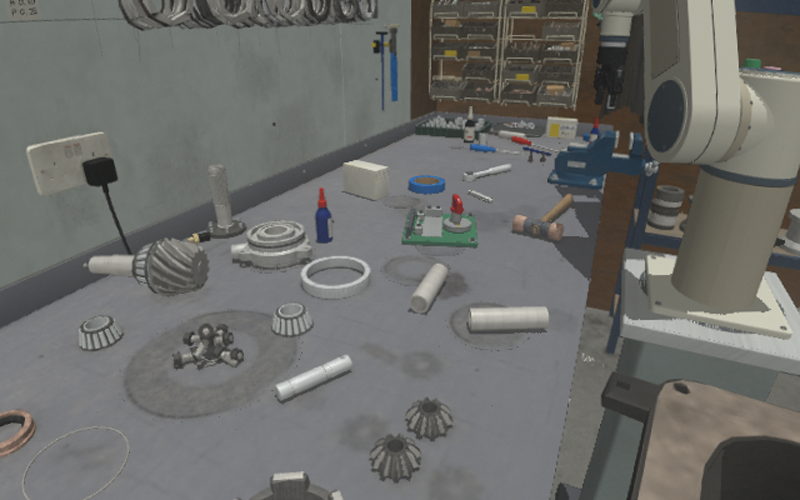

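```bash
sed -i "s/np.array(p\['rotation'\],float)/Rotation.from_quat(p['rotation']).as_matrix()/; 1a from scipy.spatial.transform import Rotation" h.py
python3 -c "
from h import *
def q(*a): return [(x/1.25,y/1.25) for x,y in a]
for nm,p in dict(A=[(342,285),(407,281)],B=[(338,336),(366,388)],C=[(210,245),(255,268)]).items():
  r=ray('top',q(*p),17); print(nm,r.round(),np.linalg.norm(r[0]-r[1]),np.linalg.norm(r.mean(0)[:2]))
print(ray('top',q((435,137),(283,202),(206,83),(463,213),(544,186),(577,264),(493,292)),0).round())
im=viewer.camera('top')[:,:,::-1]
a=cv2.resize(im[180:320,160:335],(800,640))[:600]
b=cv2.resize(im[140:245,350:490],(800,600),interpolation=cv2.INTER_CUBIC)
a=cv2.resize(im[180:320,150:337],(800,599),interpolation=cv2.INTER_CUBIC)
cv2.imwrite('pics/a.png',a);cv2.imwrite('pics/b.png',b)"
```

```text
A [[461. 269.  17.]
 [468. 145.  17.]] 124.8176680888886 508.6714073203183
B [[365. 276.  17.]
 [270. 223.  17.]] 109.41333570377535 403.75805679871524
C [[541. 528.  17.]
 [496. 438.  17.]] 100.33228821034662 708.5664722667563
[[ 757.   87.    0.]
 [ 628.  392.    0.]
 [ 879.  556.    0.]
 [ 601.   34.    0.]
 [ 653. -126.    0.]
 [ 499. -182.    0.]
 [ 446.  -20.    0.]]
```

View pics/a.png

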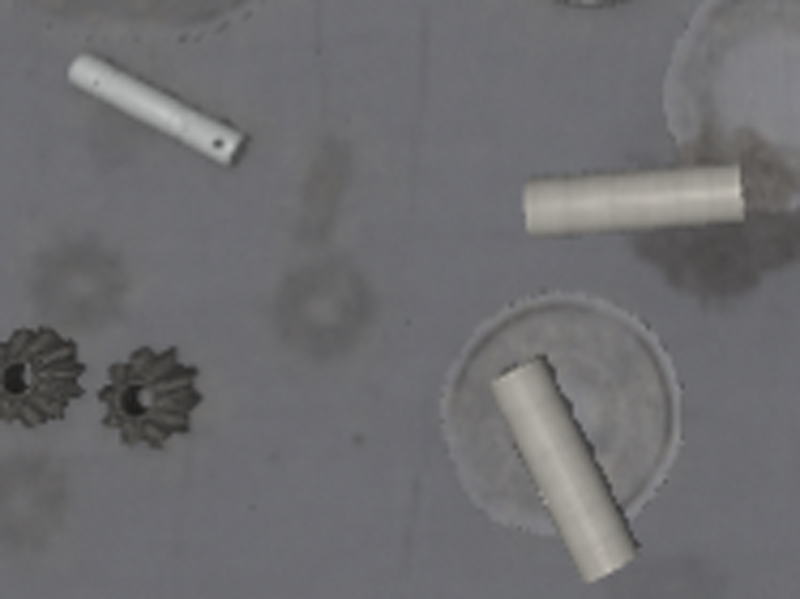

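View pics/b.png

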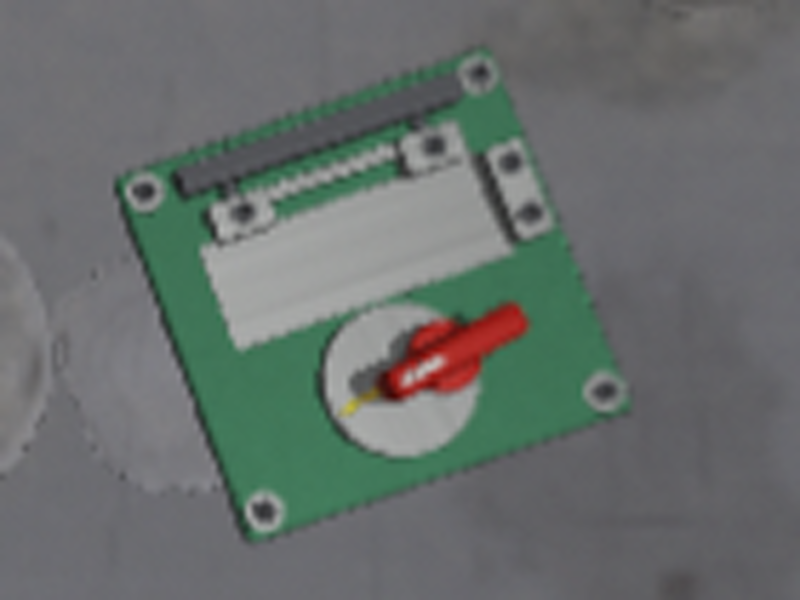

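Candidates in the enlarged crop: A (635,200), B (565,467) and C (152,108). C is a thin drilled pin, not a sleeve. A and B both match in size, and A is farther from the base (509 mm against 404 mm), so A is the sleeve. In the fixture crop, the knob's white line points lower left, so the knob is at about q = 0.2.

```bash
cat >> h.py <<'E'
def to(x,y,z,yaw):
    "tool shift (m) and turn (rad) to world mm pose, tool x at yaw deg (mod 180)"
    s=telemetry.observe(); R=Rotation.from_quat(s['ee_rot']).as_matrix()
    d=R.T@(np.array([x,y,z])-s['eef_pos'])/1000
    t=-(np.radians(yaw)-np.arctan2(R[1,0],R[0,0])); t=(t+np.pi/2)%np.pi-np.pi/2
    print('to',d.round(4),'turn',round(t,3),'t',s['clock'],'pos',s['eef_pos'].round(1))
E
python3 -c "
from h import *
from scipy.optimize import least_squares as ls
k=lambda p,o,s:np.array(p,float)/s+np.array(o)
c=k([(118,182),(487,50),(628,408),(247,542)],(350,140),5.714)
F=np.array([(60,85,12),(60,-85,12),(-105,-85,12),(-105,85,12.)])
T=lambda p,X:np.c_[X[:,:2]@np.array([[np.cos(p[2]),np.sin(p[2])],[-np.sin(p[2]),np.cos(p[2])]])+p[:2],X[:,2]]
r=ls(lambda p:(proj('top',T(p,F))-c).ravel(),[560,-70,.3]);print(r.x,r.fun.round(1))
p=r.x;np.save('fix.npy',p)
for n,X in dict(fin=[-4,75,0],knob=[-59,-8,0]).items():print(n,T(p,np.array([X],float)))
w=ray('top',k([(400,378),(515,315)],(350,140),5.714),76);print(w,np.degrees(np.arctan2(*(w[0]-w[1])[[1,0]]))-np.degrees(p[2]))
a=k([(526,185),(526,235),(742,167),(743,219)],(150,180),4.28)
print(ray('top',a,17).round(1)); e=ray('top',a,17); u=(e[0]+e[1])/2-(e[2]+e[3])/2;u/=np.linalg.norm(u);m=e.mean(0);print('mid',m,'yaw',np.degrees(np.arctan2(u[1],u[0])),'grip',m+45*u)
g=m+45*u
to(g[0],g[1],150,np.degrees(np.arctan2(u[1],u[0])))
"
```

```text
[ 5.67896126e+02 -6.23235408e+01  3.27376099e-01] [-1.3 -0.7  0.3 -0.8  1.   0.6 -0.1  0.8]
fin [[539.99159957   7.40692153   0.        ]]
knob [[514.60213202 -88.8706716    0.        ]]
[[ 505.22333072  -67.70483925   76.        ]
 [ 529.42960469 -112.90882367   76.        ]] 99.41132785175228
[[472.8 271.1  17. ]
 [444.9 270.9  17. ]
 [481.8 149.9  17. ]
 [452.8 149.6  17. ]]
mid [463.08517196 210.36306542  17.        ] yaw 93.96863468533023 grip [459.97070537 255.25515935  17.        ]
to [ 0.5235 -0.6754  0.0816] turn -1.23 t 0.15 pos [ 248.9 -572.9  230.7]
```

```bash
python3 -m jog '[[100,0.524,-0.675,0.03,-1.23],[100,0.524,-0.675,0.03,-1.23],[100,0.524,-0.675,0.03,-1.23],[100,0.524,-0.675,0.03,-1.23],[100,0.524,-0.675,0.03,-1.23],[100,0.524,-0.675,0.03,-1.23],[100,0.524,-0.675,0.03,-1.23],[100,0.524,-0.675,0.03,-1.23]]' 80; python3 -c "
from h import *
to(460,255.3,110,93.97);print(telemetry.observe()['q'].round(2))"
```

```text
clock: 0.95
eef_pos: [348.1, -184.1, 217.3]
ee_rot: [0.691, 0.723, 0.0, 0.0]
force: [1.5, 0.2, 0.5]
finger_gap: 0.997
grip_force: 0.0
to [0.434  0.1313 0.1073] turn -0.025 t 0.95 pos [ 348.1 -184.1  217.3]
[-0.52  0.1   2.12  0.    0.92 -0.56]
```

```bash
python3 -m jog '[[100,0.434,0.131,0.107,-0.025],[100,0.434,0.131,0.107,-0.025],[100,0.434,0.131,0.107,-0.025],[100,0.434,0.131,0.107,-0.025],[100,0.434,0.131,0.107,-0.025],[100,0.434,0.131,0.107,-0.025],[100,0.434,0.131,0.107,-0.025],[100,0.434,0.131,0.107,-0.025]]'; python3 -m jog '[[100,0,0,0,0],[100,0,0,0,0],[100,0,0,0,0]]'
python3 -c "
from h import *
to(460,255.3,110,93.97);to(460,255.3,3,93.97);print(telemetry.observe()['q'].round(2));snap('top','g.png',(230,160,370,265),5.714)"
```

```text
clock: 1.75
eef_pos: [446.0, 193.1, 124.8]
ee_rot: [0.684, 0.73, -0.0, 0.0]
force: [1.4, -1.3, 0.4]
finger_gap: 1.001
grip_force: 0.0
clock: 2.05
eef_pos: [445.3, 190.0, 125.3]
ee_rot: [0.684, 0.729, -0.001, -0.0]
force: [-0.4, -0.6, -0.0]
finger_gap: 1.004
grip_force: 0.0
to [0.0642 0.0189 0.0152] turn -0.006 t 2.05 pos [445.3 190.  125.3]
to [0.0643 0.019  0.1222] turn -0.006 t 2.05 pos [445.3 190.  125.3]
[ 0.38  0.38  2.01 -0.    0.75  0.32]
```

View pics/g.png

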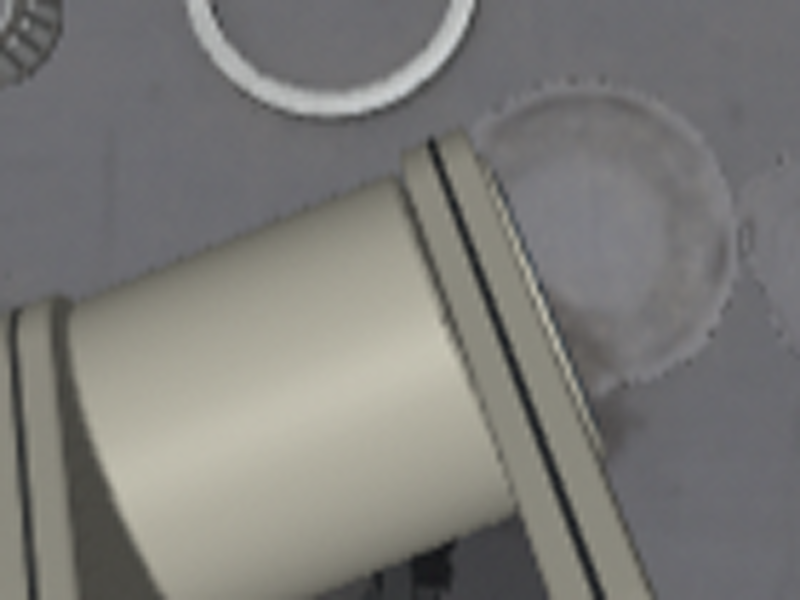

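The arm hides the sleeve from the top camera, so this picture adds nothing. The estimate leaves 25 mm of clearance on each side, so I'll go down and grip.

```bash
python3 -m jog '[[100,0.04,0.012,0.01,-0.006],[100,0.064,0.019,0.03,-0.006],[100,0.064,0.019,0.06,-0.006],[100,0.064,0.019,0.09,-0.006],[100,0.064,0.019,0.115,-0.006],[100,0.064,0.019,0.122,-0.006],[100,0.064,0.019,0.122,-0.006],[100,0.064,0.019,0.122,-0.006]]'; python3 -m jog '[[20,0,0,0,0],[20,0,0,0,0],[20,0,0,0,0],[20,0,0,0,0],[20,0,0,0,0],[20,0,0,0,0],[20,0,0,0,0],[20,0,0,0,0]]' 80
python3 -c "
from h import *
to(460,255.3,3,93.97)"
```

```text
clock: 2.9
eef_pos: [461.6, 255.7, 4.5]
ee_rot: [0.682, 0.731, 0.001, 0.0]
force: [0.1, 0.7, 0.0]
finger_gap: 0.998
grip_force: 0.0
clock: 3.7
eef_pos: [461.6, 256.4, 4.4]
ee_rot: [0.682, 0.731, 0.001, 0.0]
force: [-1.1, -1.2, 8.6]
finger_gap: 0.384
grip_force: 79.5
to [-0.001  -0.0017  0.0014] turn 0.001 t 3.7 pos [461.6 256.4   4.4]
```

```bash
python3 -m jog '[[20,0,0,-0.01,0],[20,0,0,-0.04,0],[20,0,0,-0.08,0],[20,0,0,-0.12,0],[20,0,0,-0.12,0],[20,0,0,-0.12,0]]' 100
python3 -c "
from h import *
snap('side','lift.png',(280,160,440,280),5)
to(540,7.4,125,18.757+90)"
```

```text
clock: 4.3
eef_pos: [460.8, 256.1, 124.2]
ee_rot: [0.682, 0.731, 0.001, 0.0]
force: [-0.7, 0.4, -3.2]
finger_gap: 0.378
grip_force: 99.8
to [-0.2532  0.0624 -0.002 ] turn -0.257 t 4.35 pos [460.  255.6 123. ]
```

View pics/lift.png

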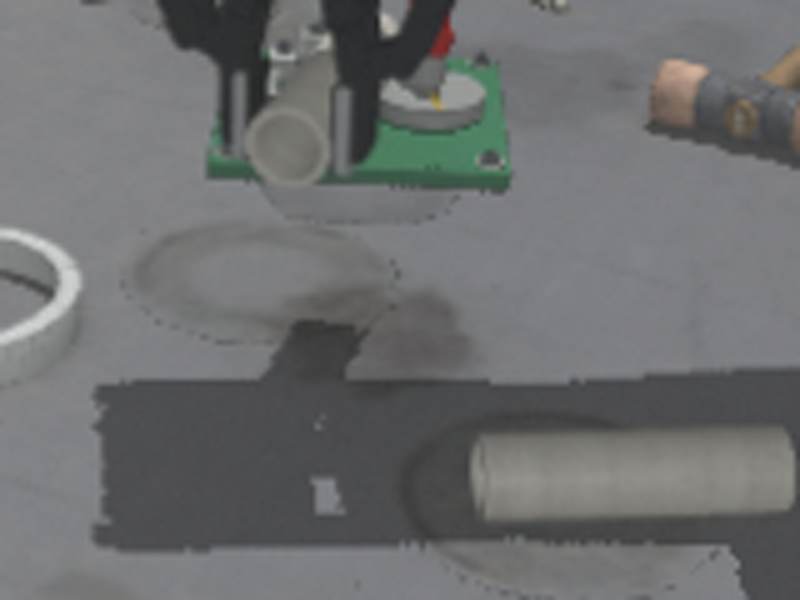

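```bash
python3 -m jog '[[20,-0.04,0.01,0,-0.03],[20,-0.085,0.021,0,-0.08],[20,-0.13,0.032,0,-0.13],[20,-0.175,0.043,0,-0.18],[20,-0.22,0.054,0,-0.23],[20,-0.253,0.062,0,-0.257],[20,-0.253,0.062,0,-0.257],[20,-0.253,0.062,0,-0.257]]'
python3 -c "
from h import *
to(540,7.4,55,18.757+90)"
```

```text
clock: 5.15
eef_pos: [538.8, 7.2, 121.4]
ee_rot: [0.584, 0.812, -0.001, -0.002]
force: [0.1, 0.2, -3.5]
finger_gap: 0.381
grip_force: 99.7
to [-0.0003  0.0015  0.0664] turn -0.003 t 5.15 pos [538.8   7.2 121.4]
```

```bash
python3 -m jog '[[20,0,0.001,0.03,0],[20,0,0.001,0.066,0],[20,0,0.001,0.066,0],[20,0,0.001,0.066,0]]'
python3 -c "
from h import *
a=viewer.camera('top')[130:240,350:490,::-1];b=viewer.camera('side')[130:240,290:430,::-1]
cv2.imwrite('pics/ab.png',cv2.resize(np.hstack([a,b]),(800,314),interpolation=cv2.INTER_CUBIC))
to(540,7.4,55,18.757+90)"
```

```text
clock: 5.55
eef_pos: [539.9, 9.3, 56.6]
ee_rot: [0.582, 0.813, -0.001, -0.002]
force: [0.4, 0.2, -2.9]
finger_gap: 0.379
grip_force: 100.5
to [-0.0008 -0.0023  0.0035] turn 0.001 t 5.65 pos [541.9   8.9  58.5]
```

View pics/ab.png

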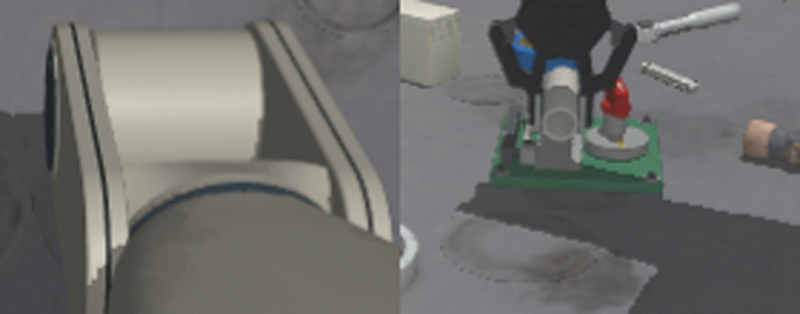

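```bash
cat >> h.py <<'E'
def fx(X):
    p=np.load('fix.npy'); X=np.array(X,float); c,s=np.cos(p[2]),np.sin(p[2])
    return np.c_[X[:,0]*c-X[:,1]*s+p[0],X[:,0]*s+X[:,1]*c+p[1],X[:,2]]
def box(x0,x1,y0,y1,z): return [(x0,y0,z),(x1,y0,z),(x1,y1,z),(x0,y1,z)]
def over(f,b,S,extra):
    im=viewer.camera('side')[b[1]:b[3],b[0]:b[2],::-1]; im=cv2.resize(im,None,fx=S,fy=S,interpolation=cv2.INTER_CUBIC)
    L=[(box(-105,60,-85,85,12),(0,255,255)),(box(17,33,29,55,29),(255,0,0)),(box(40,52,-60,60,32),(255,255,0))]+extra
    for X,c in L:
        u=(proj('side',fx(X))-b[:2]+.5)*S; cv2.polylines(im,[u.round().astype(int).reshape(-1,1,2)],True,c,1)
    cv2.imwrite('pics/'+f,im)
def circ(x,y,z,r=17): return [(x+r*np.cos(t),y,z+r*np.sin(t)) for t in np.linspace(0,6.28,40)]
E
python3 -c "
from h import *
over('o1.png',(310,140,390,200),10,[(circ(-4,90,12+17+40),(0,0,255)),(circ(-4,90,12+17),(0,255,0))])
s=telemetry.observe();p=np.load('fix.npy');d=s['eef_pos'][:2]-p[:2];c,n=np.cos(p[2]),np.sin(p[2]);print(c*d[0]+n*d[1],-n*d[0]+c*d[1],s['eef_pos'])"
```

```text
-1.4186207543353753 75.49748161355782 [542.27591008   8.70804883  58.83826386]
```

View pics/o1.png

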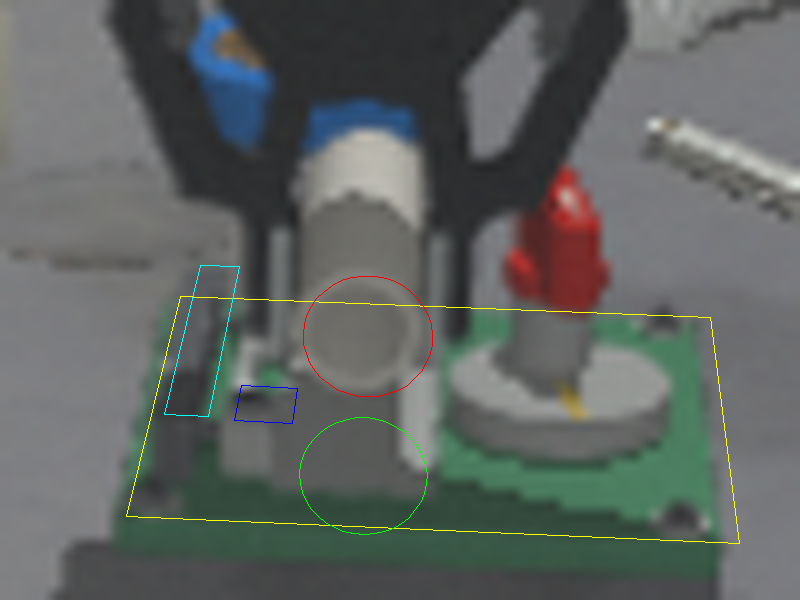

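```bash
python3 -c "
from h import *
for q in(.15,.25):
  a=1.95-q; C=(-59+13*np.cos(a),-8+13*np.sin(a),26.)
  print(q,(proj('side',fx([C]))-[310,140]+.5)*10,(proj('top',fx([C]))-[350,140]+.5)*5.714)
X=[(60,85,12),(-105,85,12),(-105,-85,12),(60,85,0),(-105,85,0),(17,55,29),(33,55,29)]
print(((proj('side',fx(X))-[310,140]+.5)*10).round())
X=[(17,55,29),(33,55,29),(17,-29,29),(-24,-60,32),(16,-60,32),(16,-76,32)]
print(((proj('top',fx(X))-[350,140]+.5)*5.714).round())
im=cv2.imread('pics/t0.png')
"
```

```text
0.15 [[576.5566159  376.72141163]] [[401.90518843 385.26897567]]
0.25 [[572.0931994  376.83926531]] [[400.25761176 382.53501414]]
[[126. 516.]
 [739. 543.]
 [710. 317.]
 [126. 556.]
 [735. 584.]
 [292. 423.]
 [234. 420.]]
[[221. 246.]
 [207. 210.]
 [412. 179.]
 [521. 245.]
 [485. 155.]
 [522. 142.]]
```

The overlay shows the fixture about 2–4 mm further in +x than my fit. That puts the sleeve centre at x ≈ −3.7 in the fixture, so it is about right already. I'll go down with force checks.

```bash
python3 -m jog '[[20,0,-0.001,0.01,0],[20,0,-0.001,0.02,0],[20,0,-0.001,0.028,0],[20,0,-0.001,0.033,0],[20,0,-0.001,0.036,0],[20,0,-0.001,0.036,0]]';python3 -c "
from h import *
for i in range(4):
  viewer.camera('side'); s=telemetry.observe();p=np.load('fix.npy');d=s['eef_pos'][:2]-p[:2];c,n=np.cos(p[2]),np.sin(p[2]);print(c*d[0]+n*d[1],-n*d[0]+c*d[1],s['eef_pos'],s['force'])
over('o2.png',(310,140,390,200),10,[(circ(-2.5,90,35),(0,0,255))])"
```

```text
clock: 6.3
eef_pos: [540.0, 7.9, 20.8]
ee_rot: [0.583, 0.813, -0.0, -0.0]
force: [1.1, 0.2, -2.7]
finger_gap: 0.386
grip_force: 100.7
-3.6199862884953937 75.37634289670032 [540.23041384   7.88547366  21.11891709] [ 0.28316323  0.3521364  -3.10212912]
-3.4102970737072837 75.2970627873963 [540.4544596    7.87783175  21.38641567] [ 0.38497515 -0.32792823 -1.3412691 ]
-3.315060242550839 75.2801113098247 [540.55008925   7.89240489  21.53711563] [-0.65369006 -0.55826625 -3.04523054]
-3.264555896919493 75.2518716616925 [540.60699201   7.88190523  21.65420583] [ 0.24045472 -0.30569029 -2.22624743]
```

View pics/o2.png

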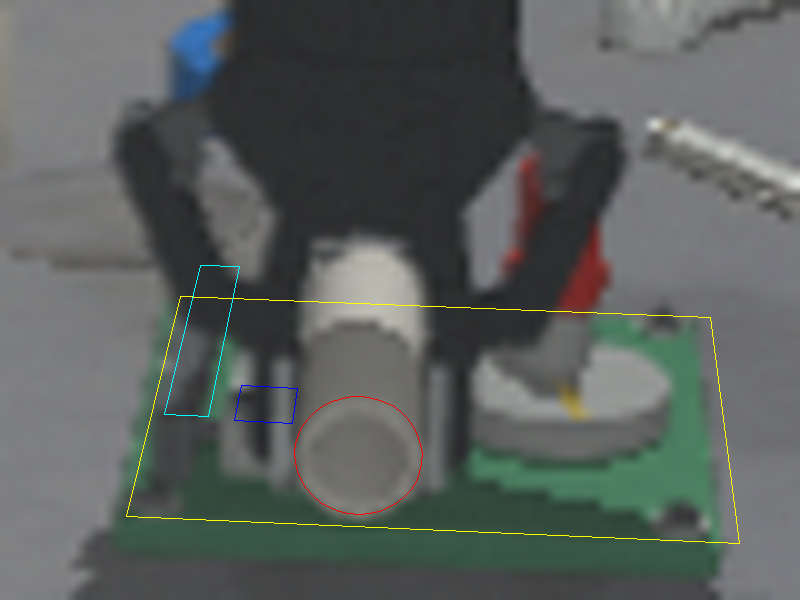

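```bash
python3 -m jog '[[20,0,0.001,0.002,0],[20,0,0.001,0.003,0],[20,0,0.001,0.004,0],[20,0,0.001,0.004,0]]';python3 -m jog '[[20,0,0,0.001,0],[20,0,0,0.002,0],[20,0,0,0.002,0]]'
```

```text
clock: 6.95
eef_pos: [541.2, 8.3, 17.3]
ee_rot: [0.583, 0.813, -0.0, -0.0]
force: [0.2, 0.4, -2.1]
finger_gap: 0.382
grip_force: 100.7
clock: 7.25
eef_pos: [541.4, 8.3, 16.5]
ee_rot: [0.583, 0.813, 0.0, 0.0]
force: [-4.2, 1.1, 9.9]
finger_gap: 0.382
grip_force: 102.6
```

```bash
python3 -m jog '[[52,0,0,0,0],[52,0,0,0,0],[52,0,0,0,0],[52,0,0,-0.005,0],[52,0,0,-0.035,0],[52,0,0,-0.065,0],[52,0,0,-0.065,0]]' 20;python3 -m jog '[[0,0.02,0,0,0],[0,0.04,0,0,0],[0,0.04,0,0,0],[0,0.04,0,0.03,0],[0,0.04,0,0.05,0],[0,0.04,0,0.06,0],[0,0.04,0,0.06,0],[0,0.04,0,0.06,0]]'
python3 -c "
from h import *
over('o3.png',(310,140,390,200),10,[(circ(-2.5,90,29),(0,0,255))])"
```

```text
clock: 7.95
eef_pos: [544.0, 8.2, 84.0]
ee_rot: [0.583, 0.813, 0.002, 0.003]
force: [0.8, 0.7, -0.8]
finger_gap: 0.522
grip_force: 0.0
clock: 8.75
eef_pos: [528.7, 45.9, 20.6]
ee_rot: [0.583, 0.813, 0.0, 0.0]
force: [0.3, -0.3, 0.2]
finger_gap: 0.001
grip_force: 0.0
```

View pics/o3.png

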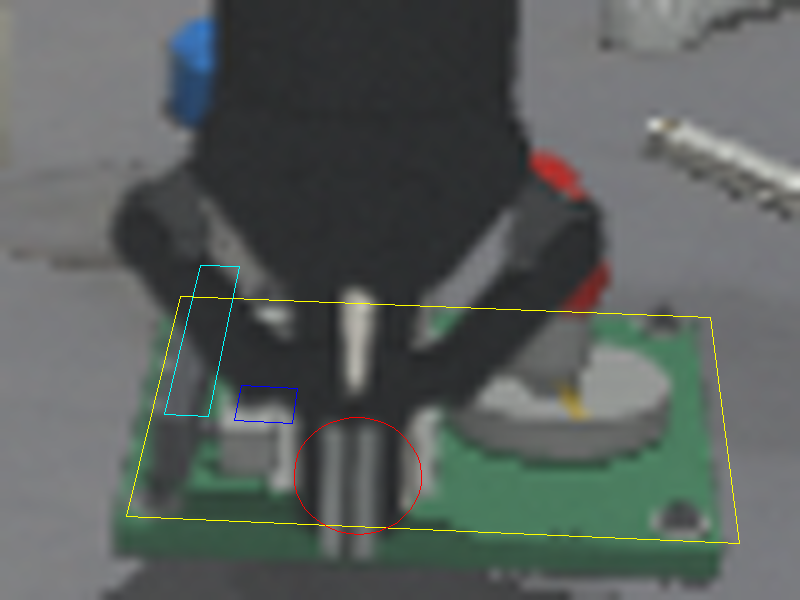

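```bash
python3 -m jog '[[0,-0.006,0,0,0],[0,-0.012,0,0,0],[0,-0.018,0,0,0],[0,-0.024,0,0,0],[0,-0.029,0,0,0],[0,-0.034,0,0,0],[0,-0.034,0,0,0],[0,-0.034,0,0,0]]'; python3 -m jog '[[0,-0.002,0,0,0],[0,-0.004,0,0,0],[0,-0.004,0,0,0]]'
```

```text
clock: 9.6
eef_pos: [539.3, 13.6, 20.2]
ee_rot: [0.583, 0.813, -0.0, 0.0]
force: [-0.8, -0.3, -0.4]
finger_gap: 0.002
grip_force: 0.0
clock: 9.9
eef_pos: [540.6, 10.0, 20.3]
ee_rot: [0.583, 0.813, -0.0, -0.0]
force: [-0.3, 0.1, 0.2]
finger_gap: -0.002
grip_force: 0.0
```

```bash
python3 -m jog '[[0,-0.001,0,0,0],[0,-0.002,0,0,0],[0,-0.002,0,0,0]]'
```

```text
clock: 10.2
eef_pos: [541.3, 8.1, 20.4]
ee_rot: [0.583, 0.813, -0.0, -0.0]
force: [-0.4, 1.5, -0.1]
finger_gap: -0.0
grip_force: 0.3
```

```bash
python3 -m jog '[[0,-0.001,0,0,0],[0,-0.002,0,0,0],[0,-0.003,0,0,0],[0,-0.003,0,0,0]]'; python3 -m jog '[[0,-0.001,0,0,0],[0,-0.002,0,0,0],[0,-0.002,0,0,0]]'
```

```text
clock: 10.6
eef_pos: [542.4, 5.2, 20.4]
ee_rot: [0.583, 0.813, 0.0, 0.0]
force: [-0.4, 0.9, 0.3]
finger_gap: 0.002
grip_force: 0.2
clock: 10.9
eef_pos: [542.9, 3.4, 20.4]
ee_rot: [0.583, 0.813, -0.0, -0.0]
force: [-0.9, 0.4, 0.2]
finger_gap: -0.003
grip_force: 0.6
```

```bash
python3 -m jog '[[0,-0.001,0,0,0],[0,-0.002,0,0,0],[0,-0.003,0,0,0],[0,-0.003,0,0,0]]'; python3 -m jog '[[0,-0.001,0,0,0],[0,-0.002,0,0,0],[0,-0.002,0,0,0]]'
```

```text
clock: 11.3
eef_pos: [542.5, 3.1, 20.4]
ee_rot: [0.583, 0.813, 0.0, -0.002]
force: [-4.6, 19.0, 5.0]
finger_gap: 0.002
grip_force: 9.8
clock: 11.6
eef_pos: [542.4, 3.0, 20.4]
ee_rot: [0.583, 0.812, 0.001, -0.003]
force: [-7.2, 31.8, 7.9]
finger_gap: -0.0
grip_force: 15.9
```

```bash
python3 -m jog '[[0,0.006,0,0,0],[0,0.012,0,0,0],[30,0.012,0,-0.04,0],[60,0.012,0,-0.08,0],[100,0.012,0,-0.12,0],[100,0.012,0,-0.12,0]]'; python3 -c "
from h import *
to(517,-89,125,118.2)
im=viewer.camera('top');h=cv2.cvtColor(im,cv2.COLOR_RGB2HSV);m=((h[...,0]<6)|(h[...,0]>174))&(h[...,1]>150)&(h[...,2]>80)
v,u=np.nonzero(m[140:245,350:490]);print(len(u),u.min()+350,u.max()+350,v.min()+140,v.max()+140) if len(u) else print('hidden')
im=viewer.camera('side');h=cv2.cvtColor(im,cv2.COLOR_RGB2HSV);m=((h[...,0]<6)|(h[...,0]>174))&(h[...,1]>150)&(h[...,2]>80)
v,u=np.nonzero(m[140:200,340:390]);print(len(u),u.mean()+340,v.min()+140,v.max()+140, proj('side',[[517,-89,65],[514.6,-88.9,65]]))
"
```

```text
clock: 12.2
eef_pos: [544.4, 9.8, 145.6]
ee_rot: [0.583, 0.813, 0.003, 0.004]
force: [0.8, -0.0, 0.7]
finger_gap: 0.684
grip_force: 0.0
to [-0.0847 -0.0578  0.0204] turn -0.165 t 12.2 pos [544.4   9.8 145.6]
12 435 441 193 195
66 365.77272727272725 156 170 [[366.00730065 162.69969375]
 [366.79673709 162.83054288]]
```

```bash
python3 -m jog '[[100,-0.04,-0.028,0,-0.08],[100,-0.085,-0.058,0.005,-0.165],[100,-0.085,-0.058,0.02,-0.165],[100,-0.085,-0.058,0.02,-0.165],[100,-0.085,-0.058,0.02,-0.165],[100,-0.085,-0.058,0.02,-0.165]]'; python3 -c "
from h import *
to(517,-89,53,118.2);print(telemetry.observe()['q'].round(2))"
```

```text
clock: 12.9
eef_pos: [513.2, -88.2, 120.2]
ee_rot: [0.513, 0.858, -0.0, -0.0]
force: [-0.2, -0.5, 0.7]
finger_gap: 1.003
grip_force: 0.0
to [-0.0025  0.0031  0.0672] turn 0.001 t 12.9 pos [513.2 -88.2 120.2]
[-0.19  0.44  1.93  0.    0.77 -0.69]
```

```bash
python3 -m jog '[[100,-0.002,0.002,0.03,0],[100,-0.002,0.002,0.055,0],[100,-0.002,0.002,0.067,0],[100,-0.002,0.002,0.067,0]]'; python3 -m jog '[[0,0,0,0,0],[0,0,0,0,0],[0,0,0,0,0],[0,0,0,0,0],[0,0,0,0,0],[0,0,0,0,0],[0,0,0,0,0],[0,0,0,0,0]]' 40; python3 -m jog '[[0,0,0,0,0],[0,0,0,0,0]]' 40
```

```text
clock: 13.3
eef_pos: [514.9, -88.9, 52.2]
ee_rot: [0.513, 0.858, -0.0, -0.001]
force: [0.9, 0.2, 0.4]
finger_gap: 0.997
grip_force: 0.0
clock: 14.1
eef_pos: [518.4, -89.2, 55.0]
ee_rot: [0.514, 0.858, 0.002, 0.002]
force: [3.5, 7.1, 5.6]
finger_gap: 0.309
grip_force: 39.0
clock: 14.3
eef_pos: [518.4, -89.2, 54.9]
ee_rot: [0.514, 0.858, 0.002, 0.002]
force: [3.7, 7.1, 6.2]
finger_gap: 0.301
grip_force: 39.0
```

The opening is 26 mm, not 14, so the fingers are on the round hub under the wing. I'll go higher.

```bash
python3 -m jog '[[50,0,0,0,0],[50,0,0,0,0],[50,0,0,-0.006,0],[50,0,0,-0.008,0],[50,0,0,-0.008,0]]' ; python3 -m jog '[[0,0,0,0,0],[0,0,0,0,0],[0,0,0,0,0],[0,0,0,0,0],[0,0,0,0,0],[0,0,0,0,0]]' 60
```

```text
clock: 14.8
eef_pos: [516.0, -90.0, 61.9]
ee_rot: [0.514, 0.858, 0.0, 0.0]
force: [0.7, -0.1, 0.2]
finger_gap: 0.503
grip_force: 0.0
clock: 15.4
eef_pos: [518.2, -88.8, 61.9]
ee_rot: [0.514, 0.858, 0.002, 0.002]
force: [7.4, 9.4, -0.2]
finger_gap: 0.143
grip_force: 60.3
```

```bash
python3 -m jog '[[0,0,0.002,0,0],[0,0,0.003,0,0],[0,0,0.003,0,0.1],[0,0,0.003,0,0.2],[0,0,0.003,0,0.3],[0,0,0.003,0,0.3]]' 80;python3 -c "
from h import *
s=telemetry.observe();print(s['force'],s['ft_torque'],s['q'].round(2))"
```

```text
clock: 16.0
eef_pos: [518.3, -88.7, 61.9]
ee_rot: [0.637, 0.771, -0.0, 0.0]
force: [-2.3, -0.1, 8.9]
finger_gap: 0.139
grip_force: 81.8
[-2.25299198 -0.12512615  8.86092289] [-0.31030934  0.52412093 -0.04192332] [-0.19  0.54  1.94 -0.    0.66 -0.38]
```

```bash
python3 -m jog '[[0,0,0,0,0.1],[0,0,0,0,0.2],[0,0,0,0,0.3],[0,0,0,0,0.4],[0,0,0,0,0.5],[0,0,0,0,0.6],[0,0,0,0,0.6],[0,0,0,0,0.6]]' 100;python3 -c "
from h import *
s=telemetry.observe();print(s['force'],s['ft_torque'],s['q'].round(2))"
```

```text
clock: 16.8
eef_pos: [518.2, -88.7, 62.0]
ee_rot: [0.836, 0.549, -0.0, 0.0]
force: [-2.6, -2.0, 10.0]
finger_gap: 0.14
grip_force: 100.1
[-2.64560469 -1.99038342 10.00829277] [-0.16448516  0.58031952 -0.08486056] [-0.19  0.54  1.94 -0.    0.66  0.22]
```

```bash
python3 -m jog '[[0,0,0,0,0.06],[0,0,0,0,0.12],[0,0,0,0,0.18],[0,0,0,0,0.18]]' 100;python3 -c "
from h import *
s=telemetry.observe();print(s['force'],s['ft_torque'],s['q'].round(2))"
```

```text
clock: 17.2
eef_pos: [518.2, -88.6, 62.0]
ee_rot: [0.882, 0.471, -0.0, 0.0]
force: [-3.1, -1.0, 8.7]
finger_gap: 0.135
grip_force: 100.1
[-3.12914617 -0.95948547  8.66614946] [-0.15732231  0.59605254 -0.01462924] [-0.19  0.54  1.94 -0.    0.66  0.4 ]
```

```bash
python3 -m jog '[[0,0,0,0,0.05],[0,0,0,0,0.1],[0,0,0,0,0.15],[0,0,0,0,0.15]]' 100;python3 -c "
from h import *
s=telemetry.observe();print(s['force'],s['ft_torque'],s['q'].round(2))
R=Rotation.from_quat(s['ee_rot']).as_matrix();print('q',1.95-(np.arctan2(R[1,0],R[0,0])-np.load('fix.npy')[2]))"
```

```text
clock: 17.6
eef_pos: [518.1, -88.6, 62.0]
ee_rot: [0.915, 0.404, -0.0, 0.0]
force: [-3.0, -1.6, 9.7]
finger_gap: 0.135
grip_force: 100.1
[-3.0123225  -1.57163474  9.67593392] [-0.14380876  0.6578488   0.18730294] [-0.19  0.54  1.94 -0.    0.66  0.55]
q 1.444932489620598
```

```bash
python3 -m jog '[[0,0,0,0,0.03],[0,0,0,0,0.03]]'; python3 -c "
from h import *
print(telemetry.observe()['ft_torque'])"; python3 -m jog '[[50,0,0,0,0.03],[50,0,0,0,0.03],[50,0,0,0,0],[50,0,0,-0.03,0],[50,0,0,-0.08,0],[50,0,0,-0.13,0],[50,0,0,-0.18,0],[50,0,0,-0.18,0]]'
```

```text
clock: 17.8
eef_pos: [518.1, -88.6, 61.9]
ee_rot: [0.92, 0.391, -0.0, 0.0]
force: [-2.8, -1.1, 9.7]
finger_gap: 0.134
grip_force: 100.2
[-0.06861061  0.618765    0.37954773]
clock: 18.6
eef_pos: [522.3, -89.2, 248.2]
ee_rot: [0.92, 0.392, 0.005, 0.003]
force: [0.9, 0.5, 0.6]
finger_gap: 0.5
grip_force: 0.0
```

```bash
python3 -m jog '[[50,-0.1,0.2,-0.05,0],[50,-0.1,0.3,-0.05,0],[50,-0.1,0.3,-0.05,0],[50,-0.1,0.3,-0.05,0],[50,-0.1,0.3,-0.05,0],[50,-0.1,0.3,-0.05,0],[50,-0.1,0.3,-0.05,0]]'; python3 -c "
from h import *
p=np.load('fix.npy');p[:2]+=2.5*np.array([np.cos(p[2]),np.sin(p[2])]);np.save('fix.npy',p)
im=viewer.camera('top');g=im.astype(int)
def prof(X):
  u=proj('top',fx(X)).astype(np.float32);c=cv2.remap(im,u[None,:,0],u[None,:,1],cv2.INTER_LINEAR)[0];return c[:,0].tolist(), c[:,1].tolist()
ys=np.arange(-84,84,4);r,gn=prof([(0,y,46) for y in ys]);print('along',list(zip(ys.tolist(),r,gn)))
xs=np.arange(-32,34,3)
for y in(-20,45,-45,54):
  r,gn=prof([(x,y,29) for x in xs]);print('across',y,list(zip(xs.tolist(),r,gn)))
h=cv2.cvtColor(im,cv2.COLOR_RGB2HSV);m=((h[...,0]<6)|(h[...,0]>174))&(h[...,1]>150)&(h[...,2]>80)
v,u=np.nonzero(m[140:245,350:490]);w=ray('top',np.c_[u+350,v+140],76)[:,:2];c=w.mean(0);e=np.linalg.svd(w-c)[2][0];print(len(u),c,np.degrees(np.arctan2(e[1],e[0]))%180,'q',1.95-(np.arctan2(e[1],e[0])%np.pi-p[2]))
"
```

```text
clock: 19.3
eef_pos: [665.7, -372.7, 290.3]
ee_rot: [0.921, 0.391, -0.0, 0.0]
force: [-0.3, -0.2, -0.1]
finger_gap: 0.504
grip_force: 0.0
along [(-84, 113, 113), (-80, 115, 116), (-76, 110, 113), (-72, 107, 129), (-68, 152, 155), (-64, 145, 146), (-60, 168, 167), (-56, 176, 172), (-52, 175, 172), (-48, 176, 172), (-44, 174, 171), (-40, 181, 177), (-36, 181, 177), (-32, 182, 178), (-28, 178, 175), (-24, 181, 178), (-20, 183, 180), (-16, 185, 182), (-12, 188, 184), (-8, 186, 182), (-4, 187, 184), (0, 187, 183), (4, 192, 187), (8, 186, 183), (12, 188, 184), (16, 196, 192), (20, 197, 193), (24, 199, 195), (28, 196, 193), (32, 198, 194), (36, 194, 189), (40, 201, 196), (44, 201, 198), (48, 199, 195), (52, 199, 195), (56, 197, 194), (60, 118, 116), (64, 101, 101), (68, 80, 120), (72, 66, 121), (76, 65, 120), (80, 66, 122)]
across -20 [(-32, 157, 158), (-29, 157, 159), (-26, 158, 160), (-23, 155, 157), (-20, 159, 161), (-17, 141, 141), (-14, 133, 130), (-11, 152, 149), (-8, 165, 161), (-5, 174, 170), (-2, 185, 181), (1, 186, 183), (4, 174, 171), (7, 166, 162), (10, 159, 155), (13, 144, 142)
[... 557 characters left out ...]
, 128, 129), (-14, 124, 122), (-11, 149, 146), (-8, 163, 160), (-5, 172, 168), (-2, 179, 175), (1, 181, 178), (4, 175, 172), (7, 168, 166), (10, 160, 157), (13, 145, 143), (16, 117, 115), (19, 139, 140), (22, 119, 121), (25, 80, 82), (28, 78, 80), (31, 129, 130)]
across 54 [(-32, 72, 124), (-29, 123, 139), (-26, 168, 171), (-23, 176, 177), (-20, 175, 176), (-17, 145, 145), (-14, 129, 127), (-11, 146, 143), (-8, 159, 156), (-5, 172, 168), (-2, 190, 187), (1, 195, 193), (4, 183, 181), (7, 164, 161), (10, 154, 151), (13, 140, 138), (16, 123, 122), (19, 141, 144), (22, 110, 112), (25, 119, 121), (28, 119, 120), (31, 108, 113)]
173 [512.50736222 -88.46092517] 52.80252525649925 q 1.355798179569358
```

The measured profiles show the sleeve centred at x ≈ 0, square, from about y = −60 to +59. The knob torque rose to about 0.38 N m before release. I'm handing in.

```bash
python3 -c "
from rig import robot
print(robot.finish_job())"
```

```text
the job is handed in; nothing more can be done
None
```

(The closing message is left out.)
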